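# Pack a model-railway buffer tube with the drift

## Robot

A 7-joint arm with a two-finger parallel gripper is mounted at the origin on the work surface. World frame = base frame: x ahead of the robot, y to its left, z up, the work surface at z = 0. Lengths are in m, angles in rad, forces in N, time in s.
With the tool pointing down it reaches from about 0.4 to 0.9 m from the base axis. Payload 5.6 kg.
Tool frame: the origin (TCP) lies midway between the tips of the shut fingers; the grasp point (between the pads) lies 19 mm behind it; y points along the fingers, z is the direction in which the jaws open and shut, and the axes are right-handed (so a half turn about y gives the same grasp; the last joint's range is limited). The gripper opens to 92 mm and grips with 3 to 60 N. Pads are 20 mm wide; open, the fingers measure 128 mm over their backs; the gripper's body (75 mm by 189 mm) begins 69 mm behind the grasp point.
Start: joints at [1.164, 0.468, -0.012, 1.603, 0.006, 1.071, -0.056], TCP at [0.231, -0.607, 0.215] pointing down, gripper open.
Joint ranges: [-2.53, 2.53], [-0.31, 2.02], [-1.57, 1.55], [0.28, 2.44], [-1.29, 4.43], [0.15, 1.84], [-2.92, 2.92]. Speed limits (rad/s): [2.57, 2.57, 3.14, 3.14, 3.14, 3.14, 3.14].

## Interface

Orientations are given as a 3x3 rotation matrix whose columns are the frame's x, y, z axes.
In Python, from station import env, effector, solver, viewer, workorder, search_frame, tip_of gives the robot as it stands. Calls block until the motion is done:
- env.reach(position, orientation): joint-space move of the TCP to a pose.
- env.movel(position, frame=None, rate=0.15): straight line of the TCP; frame=None keeps the orientation; rate is the mean speed in m/s.
- env.goto_joints(angles): joint-space move.
- effector.release() and effector.grasp(squeeze=None): open the fingers fully, or close them until they stop; squeeze is the grip in N (None keeps the last).
- env.pause(seconds).
- solver.inverse_kinematics(position, orientation): joint angles nearest the present ones, or None.
- env.sense(): the state.
- viewer.read_camera(name): name is "side" or "top" or "wrist"; returns (picture, depth): 420x560x3 uint8, red, green, blue; 420x560 float32, m along the optical axis (not along the pixel's ray), 0 where there is no reading.
- viewer.camera_info(name): a dict with "intrinsics" (3x3 intrinsics, pixels), "dist_coeffs" ([k1, k2, p1, p2, k3] as OpenCV has them; the pictures are not rectified), "eye" and "rotation" of the camera in the world; the wrist camera has in their place "T_tool_cam" (4x4, takes a point from camera to tool coordinates, whose origin is the TCP and whose axes are the tool frame's). Camera axes: x right, y up, looking along -z (the intrinsics and any distortion apply to the point x, -y, -z); pixel columns grow to the right and rows downward; lengths in m; the calibration is good to about 2 mm. A picture is of the moment at which its call begins: read the wrist's pose just before it. camera_info takes no time and is no camera call.
A pose or a line that the arm cannot do raises env.PlanningError and nothing moves.
- workorder.finish_job(): hands the job in, once; it reports no verdict.
Trained networks look in the newest picture that a camera, given by its name, has taken for a name from the list of things; names that differ only in an ending like _2 or _b are one class to them, and where a whole thing is asked for, a point or a joint stands for the part that bears it (a point fixed in the world has none). Each returns a list of dicts, best first, with "score" (0 to 1); they miss things now and then, are a little off and sometimes report something else, mostly with a low value. They report only what shows in the picture. A call takes as long as a camera call.
- search_frame(camera, name): "at" ([x, y, z] in m, in world coordinates, good to about 4 mm: the middle of the surface that is visible of it).
- tip_of(camera, name): "at" ([x, y, z] in m, in world coordinates, good to about 4 mm: a listed point, or the origin of a listed thing).
The state is a dict: "t": time; "joint_positions": joint angles; "joint_velocities": joint speeds; "tau": joint torques, N m; "ee_pos": TCP position; "tcp_rot": TCP orientation; "wrist_force": force on the tool from outside, world axes, zero at the start; "moment": the same for the moment, N m; "gripper_width": finger opening in m.
Only numpy, scipy, OpenCV 4.12 (cv2) and the standard library are available. Lean on these libraries where they do the work, as an engineer would, in place of code of your own. Each camera call takes 0.05 s, during which the arm holds its last target.

## Task

The open buffer tube still needs its packing: set the loose spring seat into the tube with its spigot up, resting on the white bump stop that is already started in the bore. Then take the drift, the brass rod standing in the wooden block, and push seat and bump stop down together, past the drag of the snug stop, until you feel them bottom out on the discs below, and lean on them firmly there for half a second (about 18 N, never over 30 N). Put the drift back in its hole so that it stands on its collar, and leave everything else on the bench alone.

Things in the scene. Friction and masses are not known exactly. Their poses are not given: they have to be found in the camera images.
- stock: open buffer tube, fixed: steel plate 80 x 80 x 10 mm, on it a bolted flange 62 x 62 x 8 mm and a grey upright tube 38 mm outside (41 mm over the rim), open at the top 114 mm above the bench. Origin: centre of the plate's underside, z up. Bore 28 mm wide, 92 mm deep, with a lead-in widening to 34 mm over the top 4 mm. Under the bump stop lie 0 to 24 mm of steel packing discs, out of sight
- stock_mouth (a point): centre of the open tube's mouth, level with its rim, 114 mm above the bench, on the bore's axis
- stop_top (a point): centre of the top face of the white acetal bump stop, a disc 28 mm wide, 18 mm thick, snug inside the open tube's bore. Starts 32 to 42 mm below the mouth; slides only along the bore, drags with about 6 to 7 N all the way, does not spring back. Stops firmly (gives under 1 mm) on the packing discs, its top face then 50 to 74 mm below the mouth: how deep differs each time and cannot be seen
- seat: loose steel spring seat, standing on the bench spigot up: disc 25 mm diameter, 15 mm thick, on it a coaxial spigot 15 mm diameter, 16 mm high (31 mm in all), about 75 g. Origin: centre of the disc's underside, z along the spigot. In the tube its disc rests on the bump stop's top face
- drift: rod 141 mm long, about 240 g, upright in the wooden block: brass shank 18 mm diameter, 75 mm long, flat end; collar 34 mm diameter (75 to 81 mm from the end); ribbed aluminium handle 22 mm diameter (81 to 141 mm). Origin: centre of the flat lower end, z up towards the handle. In its hole the collar rests on the block, origin 75 mm below the block's top
- rack: the wooden tool block, fixed, 60 (x) x 150 (y) x 80 mm high, origin at the centre of its underside. The drift's hole, 24 mm wide, goes through it at y = -40 mm; two steel pin punches 8 to 10 mm thick stand in it at y = +30 and +58 mm and stick out up to 40 mm
- rack_hole (a point): centre of the mouth of the drift's hole, level with the block's top, 80 mm above the bench
- stock_done: a finished buffer of the same make, fixed, not to be touched: its tube is closed by a steel ram and a mushroom head 60 mm in diameter, 157 mm high in all; origin at the centre of its plate's underside
- collar: bystander: loose plain steel ring 32 mm diameter, 14 mm high, without a spigot; origin at the centre of its underside
- buffer_head: bystander: loose steel buffer head 60 mm diameter standing on its face with its 26 mm ram up, 80 mm high; origin under its centre
- spring: bystander: loose coil spring standing on end, 24 mm diameter, 58 mm high; origin under its centre
- fishplate: bystander: loose flat steel rail joint plate 110 x 26 x 5 mm with four holes; origin under its centre
- nut: bystander: loose hexagon nut 36 mm across its corners, 14 mm high; origin under its centre
- battery: bystander: loose black tool battery 112 x 74 x 59 mm; origin under its centre
- carton: fixed small cardboard carton full of joint plates, 110 (x) x 150 (y) x 65 mm, its side flaps folded out; origin at the centre of its underside

How it is judged:
By the outcome, as a careful person would: the job done as asked, in the order asked, and still so for the second after the job is handed in, with the robot touching nothing.
It also fails if it takes over 72 s, if anything falls off the work surface, if the arm or the gripper's body presses on something with over 40 N, if the wrist force passes 120 N, or if a joint passes its speed limit or range.

## Working session

There is one attempt and no reset: what is moved stays moved. The work goes in short steps, each a Python script; the robot and the scene stay as the last script left them, time stands still between calls to the robot, and variables do not carry over. Pictures are saved under pics/ and viewed, and the job is handed in when it is done.

```bash
ls -la; mkdir -p pics; cat > h.py <<'E'
from station import env, effector, solver, viewer, workorder, search_frame, tip_of
import numpy as np, cv2
def save(cam,name):
    s=env.sense(); p,d=viewer.read_camera(cam)
    cv2.imwrite(f'pics/{name}.png',p[:,:,::-1]); np.savez(f'pics/{name}.npz',p=p,d=d,pos=s['ee_pos'],rot=s['tcp_rot'])
    return s,p,d
E
python3 - <<'E'
from h import *
for c in ['top','side','wrist']:
    save(c,c+'0')
    print(c,viewer.camera_info(c))
    for n in ['stock_mouth','stop_top','seat','drift','rack_hole','stock_done','collar','stock','rack']:
        try: print(n,[(np.round(r['at'],4).tolist(),round(r['score'],2)) for r in tip_of(c,n)[:3]])
        except Exception as e: print(n,e)
s=env.sense();print(s)
E
```

```text
total 12
drwxr-xr-x  3 agent agent 4096 Dec  7 13:28 .
drwxr-xr-x 23 root  root  4096 Dec  7 13:28 ..
drwxr-xr-x  2 agent agent 4096 Dec  7 13:28 pics
top {'intrinsics': array([[481.28385493,   0.        , 276.68812669],
       [  0.        , 481.28385493, 207.40462094],
       [  0.        ,   0.        ,   1.        ]]), 'dist_coeffs': array([-0.04668814,  0.        ,  0.        ,  0.        ,  0.        ]), 'eye': array([ 0.32851327, -0.02628981,  1.26864023]), 'rotation': array([[-1.61317920e-01,  9.66397399e-01, -2.00131446e-01],
       [-9.86902342e-01, -1.58077910e-01,  3.21736109e-02],
       [-5.43866892e-04,  2.02700373e-01,  9.79240656e-01]])}
stock_mouth [([0.4972, -0.1483, 0.1129], 0.76), ([0.6628, 0.0734, 0.0016], 0.59)]
stop_top [([0.3287, 0.2291, -0.0015], 0.49), ([0.4933, -0.1508, 0.0815], 0.47)]
seat [([0.6676, -0.1128, -0.0035], 0.39)]
drift [([0.5567, -0.376, 0.0033], 0.5)]
rack_hole [([0.5596, -0.3759, 0.0812], 0.72)]
stock_done [([0.4549, 0.0598, 0.0051], 0.73)]
collar [([0.6621, 0.0758, -0.0022], 0.54)]
stock [([0.4944, -0.1521, -0.0047], 0.94), ([0.5603, -0.37
[... 1794 characters left out ...]
_velocities': array([-4.05307866e-04,  1.47251071e-03,  2.85853432e-04,  1.34744944e-04,
        1.06577894e-03, -4.44052448e-05,  8.21264698e-04]), 'tau': array([-5.78560730e-05, -5.20403302e+01, -1.24604491e-02, -2.44050676e+01,
       -5.67306764e-02,  1.13249160e-02,  2.47884145e-05]), 'ee_pos': array([ 0.23126948, -0.60747787,  0.21460441]), 'tcp_rot': array([[-9.34559710e-01, -1.59643558e-05,  3.55806336e-01],
       [-3.55806335e-01, -4.97422422e-05, -9.34559709e-01],
       [ 3.26182486e-05, -9.99999999e-01,  4.08068765e-05]]), 'wrist_force': array([ 0.26372545,  0.23502118, -0.16269475]), 'moment': array([-0.0356835 , -0.02889687,  0.01784054]), 'gripper_width': 0.09143559733717113}
```

View pics/top0.png

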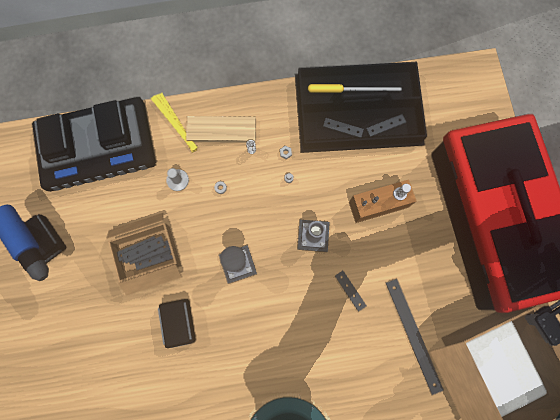

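View pics/side0.png

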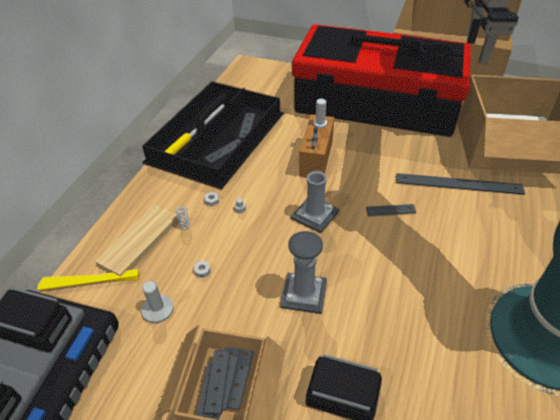

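View pics/wrist0.png

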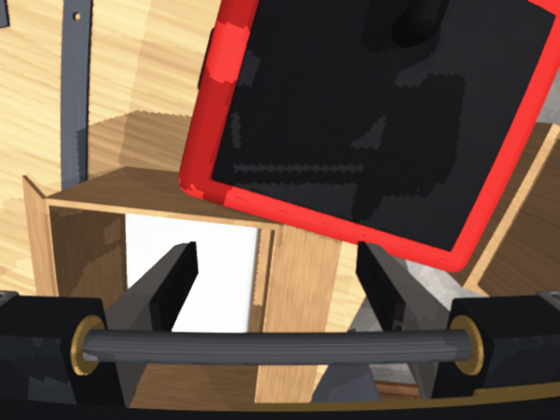

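```bash
cat >> h.py <<'E'
R0=np.array([[0,0,1],[-1,0,0],[0,-1,0.]])
def cloud(p,d,pos,rot,info=None):
    info=info or viewer.camera_info('wrist')
    K,D=info['intrinsics'],info['dist_coeffs']
    v,u=np.nonzero(d>0)
    n=cv2.undistortPoints(np.stack([u,v],1).astype(np.float64)[:,None],K,D)[:,0]
    z=d[v,u]; c=np.stack([n[:,0]*z,-n[:,1]*z,-z],1)
    if 'T_tool_cam' in info:
        T=info['T_tool_cam']; t=c@T[:3,:3].T+T[:3,3]; w=t@rot.T+pos
    else: w=c@info['rotation'].T+info['eye']
    return w,u,v
def circ(xy):
    A=np.c_[2*xy,np.ones(len(xy))]; s=np.linalg.lstsq(A,(xy**2).sum(1),rcond=None)[0]
    return s[:2],np.sqrt(s[2]+s[:2]@s[:2])
def net(cam,n):
    return [(np.round(r['at'],4).tolist(),round(r['score'],2)) for r in tip_of(cam,n)[:3]]
E
python3 - <<'E'
from h import *
for pos in [(0.496,-0.15,0.25),(0.664,-0.113,0.16)]:
    print(solver.inverse_kinematics(np.array(pos),R0))
t=env.sense()['t']
env.reach(np.array([0.496,-0.15,0.25]),R0)
s,p,d=save('wrist','w1'); print(s['t']-t,s['ee_pos'],s['wrist_force'])
for n in ['stock_mouth','stop_top','seat']: print(n,net('wrist',n))
env.reach(np.array([0.664,-0.113,0.16]),R0)
s,p,d=save('wrist','w2'); print(s['t']-t,s['ee_pos'])
print(net('wrist','seat'))
E
```

```text
[ 0.67890129  0.25825193 -0.52588678  1.85663535  0.14708327  1.06496816
  0.09587017]
[ 0.49814954  0.63727158 -0.5594692   1.55757212  0.37160506  1.05455343
 -0.15817991]
1.9167 [ 0.49572885 -0.15162411  0.24976146] [-0.48499949  0.38334581  0.87097167]
stock_mouth [([0.4996, -0.1502, 0.1147], 0.68)]
stop_top [([0.4965, -0.1492, 0.082], 0.9)]
seat [([0.6625, -0.1106, 0.002], 0.71), ([0.4992, -0.1491, 0.1135], 0.71)]
2.9166999999999996 [ 0.66345417 -0.11352202  0.16026734]
[([0.6639, -0.1084, -0.0002], 0.82), ([0.7335, -0.1145, 0.0021], 0.16)]
```

View pics/w1.png

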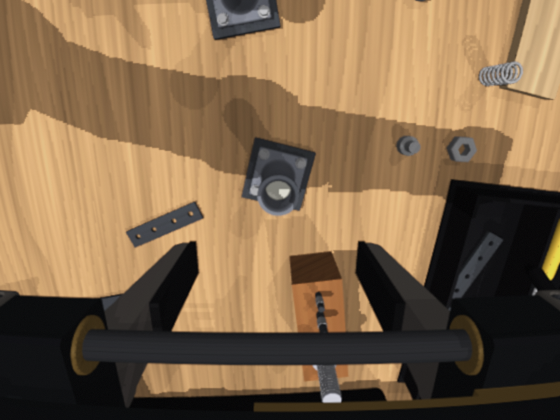

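View pics/w2.png

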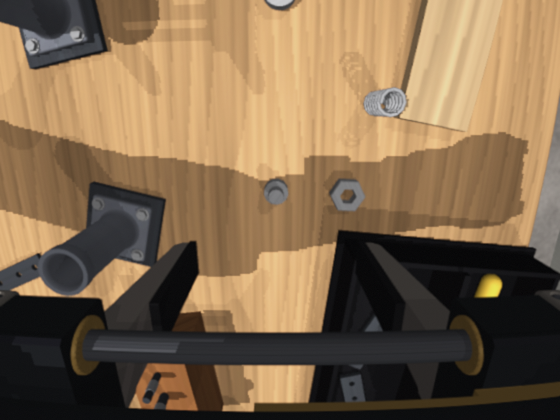

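```bash
python3 - <<'E'
from h import *
for f,c0,lv in [('w1',(0.497,-0.15),[(0.106,0.118,.024)]),('w2',(0.664,-0.111),[(0.026,0.036,.012),(0.011,0.02,.02)])]:
    q=np.load(f'pics/{f}.npz'); w,u,v=cloud(q['p'],q['d'],q['pos'],q['rot'])
    r=np.hypot(w[:,0]-c0[0],w[:,1]-c0[1])
    for lo,hi,rm in lv:
        m=(w[:,2]>lo)&(w[:,2]<hi)&(r<rm)
        x=w[m]
        print(f,lo,m.sum(),x.mean(0),np.median(x[:,2]),'ext',x.min(0),x.max(0), 'minEnc',cv2.minEnclosingCircle(x[:,:2].astype(np.float32)),'uv',u[m].min(),u[m].max(),v[m].min(),v[m].max())
    if f=='w1':
        m=(r<.013)&(w[:,2]<0.1); print('bore',m.sum(),np.percentile(w[m,2],[5,25,50,75,95]),w[m].mean(0))
        m2=m&(abs(w[m,2].max()-0)>-1)
        for z in range(60,100,4): print(z,(m&(abs(w[:,2]-z/1000)<.002)).sum(),end=' ')
E
```

```text
w1 0.106 797 [ 0.49655648 -0.14921643  0.1118866 ] 0.11237005893506735 ext [ 0.47628295 -0.16958707  0.10600055] [ 0.51662292 -0.12878244  0.11526156] minEnc ((0.49642816185951233, -0.1491791158914566), 0.020767489448189735) uv 257 298 174 215
bore 367 [0.07770841 0.07841185 0.07893403 0.0795509  0.08425893] [ 0.4971796  -0.15241361  0.07955804]
60 0 64 0 68 0 72 0 76 45 80 302 84 4 88 5 92 6 96 4 w2 0.026 188 [ 0.66217709 -0.11030477  0.02971102] 0.02981993629325891 ext [ 0.65499465 -0.11741047  0.02651963] [ 0.66943312 -0.10356376  0.03213244] minEnc ((0.6621510982513428, -0.11054898798465729), 0.007410890888422728) uv 268 283 189 203
w2 0.011 253 [ 0.66219454 -0.10726023  0.01412417] 0.013992928868662463 ext [ 0.6505445  -0.12317278  0.01112379] [ 0.6737439  -0.09844184  0.01990341] minEnc ((0.6619852185249329, -0.11073942482471466), 0.012551356106996536) uv 264 287 180 204
```

```bash
python3 - <<'E'
from h import *
t=env.sense()['t']
env.movel(np.array([0.6621,-0.1107,0.06]),R0,rate=0.15)
s=env.sense();print(s['t'],s['ee_pos'])
env.movel(np.array([0.6621,-0.1107,0.0235]),R0,rate=0.1)
s=env.sense();print(s['t'],s['ee_pos'],s['wrist_force'])
effector.grasp(30)
s=env.sense();print(s['t'],s['ee_pos'],s['gripper_width'],s['wrist_force'])
env.movel(np.array([0.6621,-0.1107,0.08]),R0,rate=0.15)
s,p,d=save('wrist','w3');print(s['t'],s['ee_pos'],s['gripper_width'],s['wrist_force'])
E
```

```text
5.3333 [ 0.66288982 -0.11077263  0.06108649]
5.85 [ 0.66168497 -0.11053264  0.02263364] [ 0.3426946  -0.32404881 -0.4011462 ]
7.025 [ 0.66213052 -0.11068868  0.02346988] 0.01350584795052771 [ 0.60986279 -0.21802908 -0.50532622]
7.55 [ 0.66181963 -0.11094002  0.0798861 ] 0.013748963594600521 [-0.3848814  -0.29046253 -1.16051022]
```

View pics/w3.png

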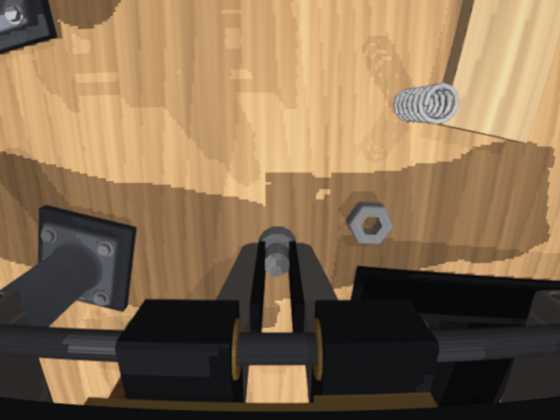

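```bash
python3 - <<'E'
from h import *
q=np.load('pics/w3.npz'); w,u,v=cloud(q['p'],q['d'],q['pos'],q['rot'])
m=(abs(u-278)<22)&(v>222)&(v<280)&(w[:,2]>0.04)&(w[:,2]<0.1)&(np.hypot(w[:,0]-.662,w[:,1]+.111)<.018)
x=w[m]-q['pos']; uu=u[m];vv=v[m]
for lo,hi in [(-.03,-.014),(-.014,-.008),(-.008,-.003),(-.003,.003),(.003,.012)]:
    k=(x[:,2]>lo)&(x[:,2]<hi)
    if k.sum()>5: print(lo,hi,k.sum(),x[k].min(0),x[k].max(0),np.median(x[k,2]),cv2.minEnclosingCircle(x[k,:2].astype(np.float32)),uu[k].min(),uu[k].max(),vv[k].min(),vv[k].max())
E
```

```text
-0.03 -0.014 183 [-0.01193952  0.00346514 -0.02500906] [ 0.01143803  0.01257929 -0.01417063] -0.018861500327633687 ((-0.0002507423050701618, 0.004315030761063099), 0.01179143413901329) 258 295 226 240
-0.014 -0.008 346 [-0.01019348  0.00191866 -0.01396818] [ 0.01042594  0.01240131 -0.00802219] -0.00974261246431541 ((0.00011623091995716095, 0.006577854044735432), 0.01042382325977087) 260 294 231 250
-0.008 -0.003 78 [-0.00705331  0.00185042 -0.00797258] [ 0.0065708   0.00919864 -0.00300424] -0.005382509563060224 ((-0.0002412560861557722, 0.0023776115849614143), 0.006932420656085014) 265 288 239 252
-0.003 0.003 159 [-0.01133489 -0.00904518 -0.00269694] [0.01249932 0.01162388 0.00295914] 0.0006604282630653657 ((0.0006683212122879922, 0.00281128310598433), 0.014156918972730637) 257 299 241 274
0.003 0.012 665 [-0.01108033 -0.00750018  0.00301297] [0.0122335  0.01187742 0.01199272] 0.006603306763796585 ((0.0005524901789613068, 0.005171758588403463), 0.012835831381380558) 257 299 243 276
```

```bash
python3 - <<'E'
from h import *
def st(l):
    s=env.sense();print(l,round(s['t'],2),s['ee_pos'],s['wrist_force']);return s
env.movel(np.array([0.6621,-0.1107,0.165]),R0,rate=0.2)
X,Y=0.4964,-0.1492
env.movel(np.array([X,Y,0.165]),R0,rate=0.2)
env.movel(np.array([X,Y,0.143]),R0,rate=0.1)
env.pause(.2); s=st('hover')
save('wrist','w4')
ok=True
for z in [.138,.134,.130,.126,.122,.1185,.116]:
    env.movel(np.array([X,Y,z]),R0,rate=0.04)
    f=st(z)['wrist_force']
    if np.linalg.norm(f-s['wrist_force'])>5: ok=False; print('CONTACT'); break
E
```

```text
hover 9.74 [ 0.49692145 -0.14916898  0.14344625] [-0.70752853  0.39583762 -0.20759694]
0.138 10.07 [ 0.49617244 -0.14924189  0.13777757] [-0.49920795 -0.14428389 -0.98910723]
0.134 10.32 [ 0.49617978 -0.14913807  0.13369021] [ 0.22905283  0.91630355 -0.73520362]
0.13 10.57 [ 0.4961808  -0.14913522  0.12970772] [ 0.17056846 -0.76912159 -1.549406  ]
0.126 10.82 [ 0.49620646 -0.14918074  0.12573843] [ 0.08991471  1.03413588 -1.23294994]
0.122 11.07 [ 0.49619659 -0.14915391  0.12172471] [ 0.49738726 -0.40655889 -0.48069062]
0.1185 11.32 [ 0.49626325 -0.14917887  0.11828309] [ 0.69823047 -0.23898146 -1.00760773]
0.116 11.57 [ 0.49629559 -0.14915705  0.11585082] [ 0.04577553 -0.59939514 -0.50974866]
```

View pics/w4.png

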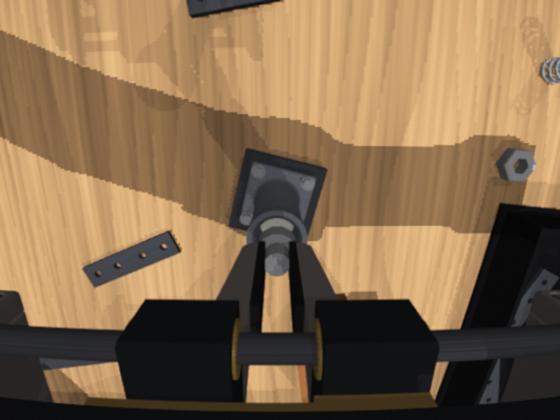

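```bash
python3 - <<'E'
from h import *
effector.release()
s=env.sense();print(s['t'],s['gripper_width'],s['wrist_force'])
env.movel(np.array([0.4964,-0.1492,0.25]),R0,rate=0.25)
env.pause(.2)
s,p,d=save('wrist','w5');print(s['t'],s['ee_pos'])
print(net('wrist','seat'),net('wrist','drift'),net('wrist','rack_hole'))
cv2.imwrite('pics/w5z.png',cv2.resize(p[150:230,230:330,::-1],None,fx=6,fy=6,interpolation=cv2.INTER_CUBIC))
w,u,v=cloud(p,d,s['ee_pos'],s['tcp_rot'])
m=np.hypot(w[:,0]-.4964,w[:,1]+.1492)<.013
for z in range(76,118,2):
    k=m&(abs(w[:,2]-z/1000)<.001)
    if k.sum()>0: print(z,k.sum(),w[k].mean(0),w[k].min(0)[:2],w[k].max(0)[:2])
# rack hover
env.reach(np.array([0.557,-0.36,0.26]),R0); env.pause(.2)
s,p,d=save('wrist','w6');print(s['t'],s['ee_pos'])
print(net('wrist','drift'),net('wrist','rack_hole'))
E
```

```text
12.7833 0.09163025429221187 [-0.15516893  0.72053638  0.05499727]
13.6667 [ 0.49545027 -0.14895879  0.24824571]
[([0.4947, -0.1461, 0.0786], 0.9)] [] [([0.5546, -0.3791, 0.0824], 0.94), ([0.7574, -0.0272, 0.0008], 0.45)]
78 2 [ 0.50929819 -0.14966071  0.07830419] [ 0.50929705 -0.15018193] [ 0.50929933 -0.1491395 ]
92 26 [ 0.49764199 -0.14755075  0.09256572] [ 0.48494796 -0.16063748] [ 0.50777066 -0.1394055 ]
94 153 [ 0.49603847 -0.14730713  0.09380263] [ 0.48492458 -0.16041441] [ 0.5077004  -0.13889795]
96 11 [ 0.49733429 -0.14435215  0.0957512 ] [ 0.48710787 -0.1521697 ] [ 0.50557182 -0.14079078]
98 5 [ 0.49692376 -0.14473623  0.09825351] [ 0.49022063 -0.14759919] [ 0.50345001 -0.14235289]
100 8 [ 0.4964278  -0.14266342  0.09973884] [ 0.49225694 -0.14492272] [ 0.50236504 -0.14179   ]
102 5 [ 0.49689851 -0.14444692  0.10201261] [ 0.48925381 -0.14760741] [ 0.50333963 -0.14231431]
104 8 [ 0.49679016 -0.1433562   0.10384308] [ 0.4902953  -0.14513424] [ 0.50229405 -0.14169591]
106 5 [ 0.49549862 -0.14281921  0.10616296] [ 0.49231969 -0.14342435] [ 0.50025251 -0.14225256]
108 34 [ 0.49667359 -0.14806245  0.10840211] [ 0.48936104 -0.15504251] [ 0.50322893 -0.14178889]
110 137 [ 0.49619166 -0.14899792  0.10974849] [ 0.4893898  -0.15594651] [ 0.5032007  -0.14244661]
112 4 [ 0.49653636 -0.14695377  0.11132838] [ 0.49139768 -0.15031649] [ 0.50022228 -0.14320166]
14.95 [ 0.55747899 -0.35803669  0.26066234]
[([0.5571, -0.3798, 0.0035], 0.78)] [([0.554, -0.3793, 0.0807], 0.97)]
```

View pics/w5z.png

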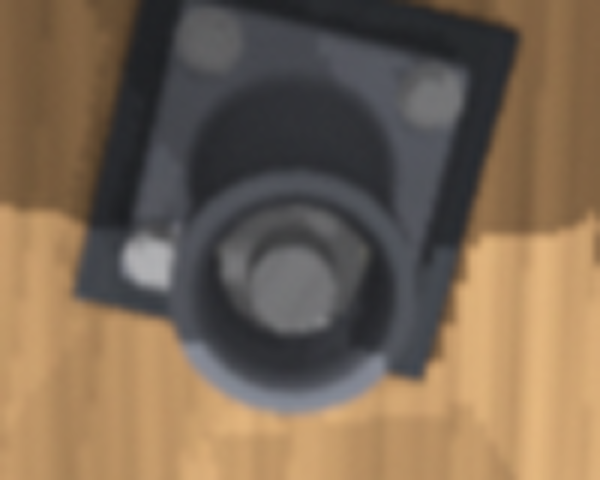

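View pics/w6.png

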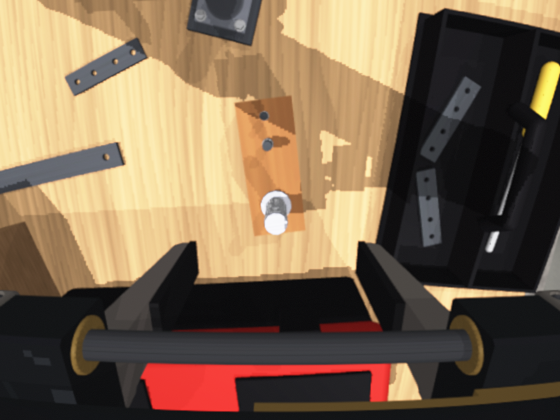

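```bash
python3 - <<'E'
from h import *
q=np.load('pics/w6.npz'); w,u,v=cloud(q['p'],q['d'],q['pos'],q['rot'])
r=np.hypot(w[:,0]-.557,w[:,1]+.379)
for lo,hi,rm in [(.14,.151,.02),(.1,.14,.02),(.081,.092,.022)]:
    m=(w[:,2]>lo)&(w[:,2]<hi)&(r<rm); x=w[m]
    print(lo,m.sum(),np.median(x,0),x.min(0),x.max(0),cv2.minEnclosingCircle(x[:,:2].astype(np.float32)))
for z in range(100,140,8):
    m=(abs(w[:,2]-z/1000)<.004)&(r<.02); x=w[m]; print(z,m.sum(),x.mean(0),x.min(0),x.max(0),circ(x[:,:2]))
# rack top outline
m=(abs(w[:,2]-.08)<.004)&(np.hypot(w[:,0]-.553,w[:,1]+.339)<.1)
x=w[m]; rect=cv2.minAreaRect(x[:,:2].astype(np.float32)); print(m.sum(),np.median(x[:,2]),rect)
lab=(w[:,2]>.086)&(w[:,2]<.13)&(np.hypot(w[:,0]-.545,w[:,1]+.29)<.045); print('pins',w[lab].max(0),w[lab].min(0),lab.sum())
E
```

```text
0.14 418 [ 0.55599229 -0.37609251  0.14485455] [ 0.54552784 -0.38728511  0.14006354] [ 0.56734364 -0.36651629  0.14691817] ((0.5561918020248413, -0.37723520398139954), 0.01130710355937481)
0.1 245 [ 0.55592613 -0.36781073  0.12334955] [ 0.54505774 -0.3800856   0.10030287] [ 0.56741701 -0.36582491  0.13998478] ((0.5563480257987976, -0.37697550654411316), 0.011390642262995243)
0.081 308 [ 0.556836   -0.36884765  0.08491379] [ 0.54008248 -0.3879042   0.08100513] [ 0.57252594 -0.36061247  0.09161473] ((0.556397020816803, -0.3771483600139618), 0.01696513406932354)
100 35 [ 0.55628732 -0.36830515  0.10058998] [ 0.54623064 -0.37297204  0.09727493] [ 0.56647388 -0.36582491  0.10391195] (array([ 0.55637176, -0.37737344]), np.float64(0.011068138105279825))
108 45 [ 0.55651998 -0.36870581  0.10833064] [ 0.54539531 -0.37502536  0.10402576] [ 0.56732183 -0.36583041  0.11179526] (array([ 0.55643537, -0.37739705]), np.float64(0.011124805295353013))
116 47 [ 0.55655286 -0.36834172  0.11633696] [ 0.54578161 -0.37457588  0.11216844] [ 0.56709408 -0.36605531  0.11999714] (array([ 0.55626886, -0.3775828 ]), np.float64(0.011211081646400207))
124 46 [ 0.55625261 -0.36851573  0.1243876 ] [ 0.54505774 -0.37704806  0.12014616] [ 0.56686211 -0.36643552  0.12765834] (array([ 0.55631322, -0.37773136]), np.float64(0.011344803053866396))
132 54 [ 0.55664592 -0.36866059  0.13213974] [ 0.54610701 -0.37359216  0.12801462] [ 0.56664798 -0.36605813  0.13595413] (array([ 0.55634827, -0.37715384]), np.float64(0.01085243474015112))
6266 0.07903853791347033 ((0.5512045621871948, -0.33787065744400024), (0.060641802847385406, 0.15024308860301971), 7.010400295257568)
pins [ 0.55273181 -0.27619015  0.12108951] [ 0.53988587 -0.31229328  0.09253804] 183
```

```bash
python3 - <<'E'
from h import *
q=np.load('pics/w6.npz'); w,u,v=cloud(q['p'],q['d'],q['pos'],q['rot'])
for y in np.arange(-.56,-.26,.02):
    m=(abs(w[:,1]-y)<.01)&(abs(w[:,0]-.556)<.11)&(v<240)&(w[:,2]>.1); 
    m2=(abs(w[:,1]-y)<.01)&(abs(w[:,0]-.556)<.11)&(w[:,2]<.2)
    print(round(y,2),m.sum(),w[m].max(0) if m.sum() else '',w[m2][:,2].max() if m2.sum() else '')
q=np.load('pics/top0.npz'); w,u,v=cloud(q['p'],q['d'],0,0,viewer.camera_info('top'))
for y in np.arange(-.6,-.26,.02):
    m=(abs(w[:,1]-y)<.01)&(abs(w[:,0]-.556)<.11); print(round(y,2),w[m][:,2].max(),end='; ')
E
```

```text
-0.56 0  0.17619664855958445
-0.54 0  0.17589243504230895
-0.52 0  0.17551741706935026
-0.5 0  0.14303733619688505
-0.48 0  0.0016432186512164715
-0.46 0  0.0014124236925666667
-0.44 0  0.0012772561433267438
-0.42 0  0.08041128737314887
-0.4 0  0.08081299306054565
-0.38 414 [ 0.56741701 -0.37000923  0.14691817] 0.14691817348279235
-0.36 249 [ 0.56463605 -0.36582491  0.14632361] 0.14632360779998765
-0.34 0  0.08091919106615514
-0.32 18 [ 0.55102615 -0.31021309  0.12102128] 0.12102128323600461
-0.3 85 [ 0.55273181 -0.30310659  0.12108951] 0.12108950853023615
-0.28 73 [ 0.54879305 -0.27619352  0.11245702] 0.11245702411172853
-0.26 0  0.08106855834187715
-0.6 0.17981095821910675; -0.58 0.18083129137101484; -0.56 0.18000729528141157; -0.54 0.18077137871370974; -0.52 0.1750688434389105; -0.5 0.1717787565438258; -0.48 0.005927603480718746; -0.46 0.005579913136538384; -0.44 0.005178439958976266; -0.42 0.08499356724906337; -0.4 0.08573610559532918; -0.38 0.15070323183521173; -0.36 0.1468228097913702; -0.34 0.08662277727643586; -0.32 0.1197496600990231; -0.3 0.12057075081103519; -0.28 0.11277036130946771;
```

```bash
cat >> h.py <<'E'
def force(n=6,dt=0.02):
    F=[]
    for i in range(n):
        env.pause(dt); F.append(env.sense()['wrist_force'])
    return np.mean(F,0),np.std(F,0)
E
python3 - <<'E'
from h import *
def st(l):
    s=env.sense();print(l,round(s['t'],2),s['ee_pos'],s['wrist_force'],s['gripper_width']);return s
X,Y=0.5563,-0.3774
env.movel(np.array([X,Y,0.17]),R0,rate=0.2); env.pause(.1); st('a')
env.movel(np.array([X,Y,0.0915]),R0,rate=0.12); env.pause(.1); st('b')
effector.grasp(60); st('c')
env.movel(np.array([X,Y,0.235]),R0,rate=0.15); env.pause(.2); st('d')
print(force())
s,p,d=save('wrist','w7')
E
```

```text
a 15.81 [ 0.55762169 -0.37738647  0.17202491] [0.17132783 0.37832638 0.40185775] 0.09197992808272973
b 16.71 [ 0.55706081 -0.37774282  0.0926959 ] [ 0.4055746  -0.11503508 -0.16324352] 0.09242323320399122
c 17.77 [ 0.55640437 -0.37737645  0.09149335] [-0.29362275 -0.30028187 -0.37374919] 0.02107641623472324
d 19.08 [ 0.55590413 -0.37720246  0.23392368] [ 0.46596644 -0.50753158 -2.38410593] 0.021207295643355734
(array([-0.19753377, -0.01250463, -2.09360416]), array([0.49948202, 0.54221395, 0.59462214]))
```

View pics/w7.png

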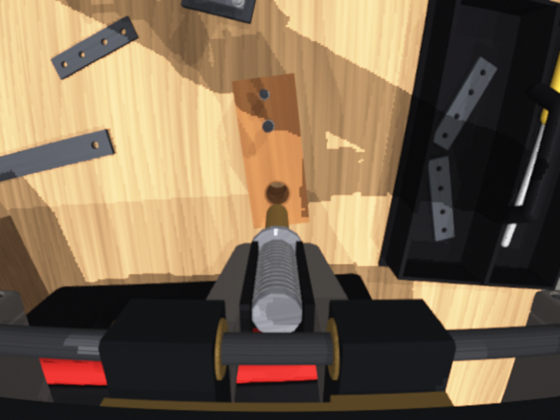

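```bash
python3 - <<'E'
from h import *
X,Y=0.4964,-0.1492
env.movel(np.array([X,Y,0.235]),R0,rate=0.2)
env.movel(np.array([X,Y,0.204]),R0,rate=0.1); env.pause(.3)
T,sd=force(10); s=env.sense(); print(s['t'],s['ee_pos'],T,sd)
z=.204
while z>.190:
    z-=.001; env.movel(np.array([X,Y,z]),R0,rate=0.05)
    s=env.sense(); f=s['wrist_force']-T; print(round(z,4),round(s['t'],2),s['ee_pos'].round(4),f.round(2))
    if f[2]>4: break
np.save('T.npy',T); np.save('z.npy',z)
E
```

```text
21.4917 [ 0.49650827 -0.14922748  0.20423746] [-0.04958323 -0.13273879 -2.54886429] [0.56288673 0.40176074 0.43589304]
0.203 21.74 [ 0.4963 -0.1492  0.2029] [0.29 0.25 0.94]
0.202 21.99 [ 0.4963 -0.1492  0.2019] [-0.44  0.19  1.24]
0.201 22.24 [ 0.4963 -0.1492  0.2009] [-0.46 -0.28 -0.51]
0.2 22.49 [ 0.4963 -0.1492  0.1999] [0.46 0.57 0.6 ]
0.199 22.74 [ 0.4963 -0.1492  0.1989] [0.44 0.31 0.3 ]
0.198 22.99 [ 0.4963 -0.1492  0.1979] [-0.05  1.47 -0.17]
0.197 23.24 [ 0.4965 -0.1492  0.197 ] [ 0.37 -0.06  0.89]
0.196 23.49 [ 0.4966 -0.1493  0.1963] [0.07 0.3  4.78]
```

```bash
python3 - <<'E'
from h import *
X,Y=0.4964,-0.1492
T=np.load('T.npy'); z=float(np.load('z.npy'))
z0=.1966; out=[]
while z0-z<.042:
    z-= .001 if z0-z<.012 else .0005
    env.movel(np.array([X,Y,z]),R0,rate=0.05)
    s=env.sense(); f=s['wrist_force']-T; out.append((round(z,4),round(s['t'],2),s['ee_pos'][2].round(4),f.round(1).tolist()))
    if f[2]>10.5:
        F,sd=force(3,0.01); print('chk',z,F-T)
        if F[2]-T[2]>10: break
    if s['t']>50: break
for o in out[::4]+out[-6:]: print(*o)
np.save('z.npy',z)
E
```

```text
chk 0.16399999999999995 [-0.66373814  0.18529814 11.80235587]
0.195 23.74 0.1952 [0.6, -0.8, 5.4]
0.191 24.74 0.1909 [-0.3, 0.1, 4.0]
0.187 25.74 0.1869 [0.7, 0.5, 4.1]
0.1835 26.74 0.1835 [1.9, -0.7, 3.3]
0.1815 27.74 0.1815 [1.1, -0.7, 4.9]
0.1795 28.74 0.1795 [1.0, 0.2, 5.0]
0.1775 29.74 0.1774 [1.5, 0.6, 4.8]
0.1755 30.74 0.1755 [1.4, -0.0, 3.8]
0.1735 31.74 0.1735 [1.3, 0.0, 4.2]
0.1715 32.74 0.1715 [1.0, -0.5, 4.8]
0.1695 33.74 0.1694 [0.9, -0.5, 4.9]
0.1675 34.74 0.1674 [0.5, -0.5, 5.4]
0.1655 35.74 0.1655 [1.1, -1.0, 4.9]
0.1665 35.24 0.1664 [0.6, -0.4, 5.3]
0.166 35.49 0.1659 [0.8, -0.9, 5.2]
0.1655 35.74 0.1655 [1.1, -1.0, 4.9]
0.165 35.99 0.1649 [0.9, -0.2, 4.5]
0.1645 36.24 0.1649 [0.6, -0.1, 8.0]
0.164 36.49 0.1649 [0.2, -0.2, 12.0]
```

```bash
python3 - <<'E'
from h import *
X,Y=0.4964,-0.1492
T=np.load('T.npy'); z=float(np.load('z.npy'))
F,_=force(4,.02); print('now',(F-T).round(2),env.sense()['ee_pos'])
for i in range(12):
    g=19.5-(F-T)[2]
    if g<1.0: break
    z-=min(.0005,max(.0001,g/9e3)); env.movel(np.array([X,Y,z]),R0,rate=0.05)
    F,_=force(4,.02); s=env.sense(); print(round(z,5),round(s['t'],2),s['ee_pos'].round(4),(F-T).round(2))
    if (F-T)[2]>24: z+=.0005; env.movel(np.array([X,Y,z]),R0,rate=.05);F,_=force(4,.02)
for i in range(5):
    F,sd=force(8,.025); print(round(env.sense()['t'],2),(F-T).round(2),sd[2].round(2))
    if (F-T)[2]>25: break
np.save('z.npy',z)
E
```

```text
now [ 0.03  0.38 11.63] [ 0.49664848 -0.14921793  0.16487186]
0.1635 36.9 [ 0.4967 -0.1493  0.1648] [-1.23  0.6  15.14]
0.16302 37.22 [ 0.4969 -0.1492  0.1648] [-2.31  0.62 17.96]
0.16284 37.53 [ 0.4969 -0.1492  0.1648] [-2.96  0.93 19.75]
37.73 [-2.25  0.66 19.67] 0.3
37.93 [-2.83  0.82 19.57] 0.32
38.13 [-2.21  0.74 19.72] 0.28
38.33 [-2.79  0.96 19.41] 0.5
38.53 [-2.79  0.8  19.66] 0.26
```

```bash
python3 - <<'E'
from h import *
X,Y=0.4964,-0.1492
env.movel(np.array([X,Y,0.17]),R0,rate=0.05)
env.movel(np.array([X,Y,0.235]),R0,rate=0.15)
X,Y=0.5563,-0.3774
env.movel(np.array([X,Y,0.235]),R0,rate=0.2); env.pause(.3)
s,p,d=save('wrist','w8'); print(s['t'],s['ee_pos'],s['gripper_width'])
for f in ['w7','w8']:
    q=np.load(f'pics/{f}.npz'); w,u,v=cloud(q['p'],q['d'],q['pos'],q['rot']); x=w-q['pos']
    for lo,hi in [(-.07,-.04),(-.04,-.015),(-.0125,-.002),(.045,.065)]:
        k=(x[:,2]>lo)&(x[:,2]<hi)&(np.hypot(x[:,0],x[:,1])<.022); a=x[k]
        print(f,lo,k.sum(),np.median(a,0).round(4),a.min(0).round(4),a.max(0).round(4))
    k=(abs(w[:,2]-.08)<.004)&(np.hypot(w[:,0]-.5512,w[:,1]+.3379)<.1)
    h=(w[:,2]<.075)&(np.hypot(w[:,0]-.5563,w[:,1]+.3774)<.02); print('hole',h.sum(),w[h].min(0),w[h].max(0))
E
```

```text
41.0417 [ 0.55639909 -0.37692869  0.23530555] 0.02133373234540741
w7 -0.07 283 [-0.0006  0.0076 -0.054 ] [-0.009   0.0019 -0.0696] [ 0.0084  0.0091 -0.0401]
w7 -0.04 51 [ 0.0001  0.0083 -0.0372] [-0.0075  0.005  -0.0398] [ 0.0062  0.009  -0.0329]
w7 -0.0125 688 [-0.0006  0.0115 -0.0066] [-0.0189  0.0014 -0.0124] [ 0.0144  0.0171 -0.002 ]
w7 0.045 3924 [-0.      0.0061  0.0536] [-0.019  -0.0093  0.045 ] [0.0191 0.0125 0.065 ]
hole 388 [ 0.54444401 -0.38978416 -0.00273808] [ 0.57304207 -0.37761819  0.07492044]
w8 -0.07 283 [-0.0006  0.0075 -0.0544] [-0.0089  0.0022 -0.0699] [ 0.0083  0.0091 -0.04  ]
w8 -0.04 54 [ 0.0001  0.0081 -0.0377] [-0.0075  0.0051 -0.04  ] [ 0.0063  0.0092 -0.0336]
w8 -0.0125 690 [-0.0006  0.0116 -0.0066] [-0.0189  0.0013 -0.0122] [ 0.0166  0.017  -0.002 ]
w8 0.045 3930 [-0.0001  0.0062  0.0536] [-0.0191 -0.0098  0.045 ] [0.0192 0.0126 0.065 ]
hole 387 [ 0.54454677 -0.38957579 -0.00253472] [ 0.56832191 -0.37620234  0.07498856]
```

View pics/w8.png

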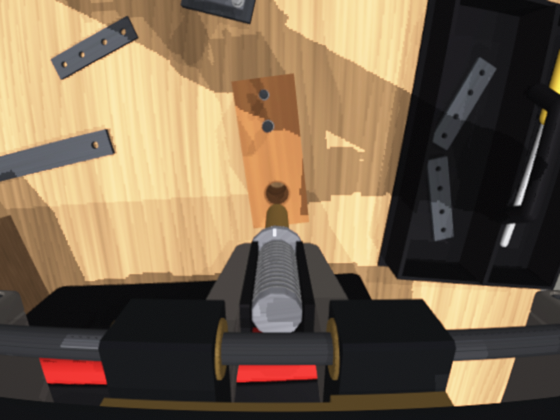

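```bash
python3 - <<'E'
from h import *
X,Y=0.5563,-0.3774
env.movel(np.array([X,Y,0.172]),R0,rate=0.12); env.pause(.2)
T,_=force(6); print(env.sense()['ee_pos'],T)
stop=False
for z in [.166,.161,.15,.135,.12,.106,.098,.0945,.0935,.0930,.0925,.0920,.0915,.091]:
    env.movel(np.array([X,Y,z]),R0,rate=0.08)
    s=env.sense(); f=s['wrist_force']-T; print(z,round(s['t'],2),s['ee_pos'].round(4),f.round(1))
    if np.linalg.norm(f)>(3 if z<.095 else 6): stop=True; break
np.save('z.npy',z)
E
```

```text
[ 0.5566131  -0.37758293  0.172772  ] [ 0.14237186 -0.40997497 -2.3416728 ]
0.166 42.32 [ 0.5558 -0.3773  0.1653] [0.1 0.6 0.5]
0.161 42.57 [ 0.556  -0.3772  0.1604] [ 0.6  1.2 -0.3]
0.15 42.85 [ 0.5557 -0.3771  0.1489] [-0.5  0.9  0.7]
0.135 43.18 [ 0.5558 -0.3771  0.134 ] [-0.5  0.1  0. ]
0.12 43.52 [ 0.5558 -0.3771  0.119 ] [-0.2 -0.7  0.3]
0.106 43.84 [ 0.5558 -0.3771  0.1051] [0.3 0.5 0.6]
0.098 44.09 [ 0.5559 -0.3772  0.0973] [ 0.1  0.4 -0.4]
0.0945 44.34 [ 0.5562 -0.3773  0.0943] [-0.6 -0.  -0.4]
0.0935 44.59 [ 0.5563 -0.3774  0.0936] [-0.2  0.8 -0.5]
0.093 44.84 [ 0.5563 -0.3774  0.093 ] [ 0.1  0.5 -0.3]
0.0925 45.09 [ 0.5563 -0.3774  0.0924] [-0.1  0.  -0.6]
0.092 45.34 [ 0.5563 -0.3774  0.0919] [-0.2 -0.5  0. ]
0.0915 45.59 [ 0.5563 -0.3774  0.0915] [-0.2  0.1  0.6]
0.091 45.84 [ 0.5563 -0.3774  0.0915] [-1.9  1.2  4.9]
```

Collar is on the block at the same height as at the grasp (0.0915). Release, retreat and check.

```bash
python3 - <<'E'
from h import *
effector.release()
env.movel(np.array([0.5563,-0.3774,0.2]),R0,rate=0.2)
env.movel(np.array([0.557,-0.36,0.26]),R0,rate=0.2); env.pause(.2)
s,p,d=save('wrist','w9');print(s['t'],s['ee_pos'],s['gripper_width'])
w,u,v=cloud(p,d,s['ee_pos'],s['tcp_rot']); r=np.hypot(w[:,0]-.5563,w[:,1]+.3774)
for lo,hi,rm in [(.14,.151,.02),(.081,.092,.022)]:
    m=(w[:,2]>lo)&(w[:,2]<hi)&(r<rm); x=w[m]
    print(lo,m.sum(),np.median(x,0),x.max(0),cv2.minEnclosingCircle(x[:,:2].astype(np.float32)))
env.movel(np.array([0.4964,-0.1492,0.26]),R0,rate=0.25); env.pause(.3)
s,p,d=save('wrist','w10');print(s['t'],s['ee_pos'])
w,u,v=cloud(p,d,s['ee_pos'],s['tcp_rot'])
m=np.hypot(w[:,0]-.4964,w[:,1]+.1492)<.013
for z in range(46,90,2):
    k=m&(abs(w[:,2]-z/1000)<.001)
    if k.sum()>4: print(z,k.sum(),w[k].mean(0),w[k].min(0)[:2],w[k].max(0)[:2])
a=cv2.resize(p[150:230,230:330,::-1],None,fx=4,fy=4,interpolation=cv2.INTER_CUBIC)
cv2.imwrite('pics/w10z.png',a)
save('side','side1')
E
```

```text
48.3083 [ 0.55600553 -0.36015474  0.25800451] 0.0920843095831718
0.14 427 [ 0.55592956 -0.37617855  0.14486863] [ 0.56719362 -0.3665809   0.14648746] ((0.5561563372612, -0.37728235125541687), 0.011143219657242298)
0.081 311 [ 0.55587268 -0.36883571  0.08498815] [ 0.57248736 -0.36045215  0.09180727] ((0.5559184551239014, -0.37711411714553833), 0.016839461401104927)
49.6833 [ 0.49648008 -0.14992663  0.25972914]
60 18 [ 0.50038113 -0.15490671  0.06045134] [ 0.48628867 -0.15969376] [ 0.50849189 -0.14896511]
62 48 [ 0.49547514 -0.15404176  0.06187072] [ 0.48519674 -0.16078268] [ 0.50729594 -0.14744832]
76 29 [ 0.49593909 -0.14898095  0.07649983] [ 0.48895634 -0.15578721] [ 0.5034999  -0.14310225]
78 98 [ 0.49647958 -0.14910782  0.07777995] [ 0.49009472 -0.15565706] [ 0.50347573 -0.14280709]
```

View pics/w9.png

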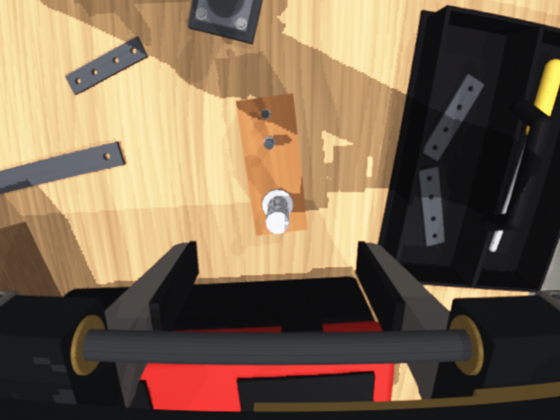

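View pics/w10z.png

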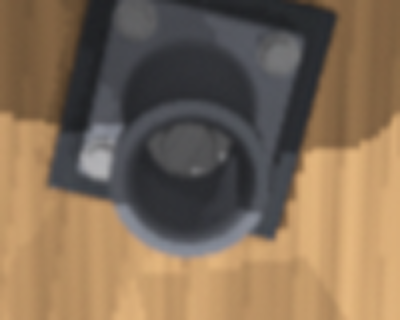

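View pics/side1.png

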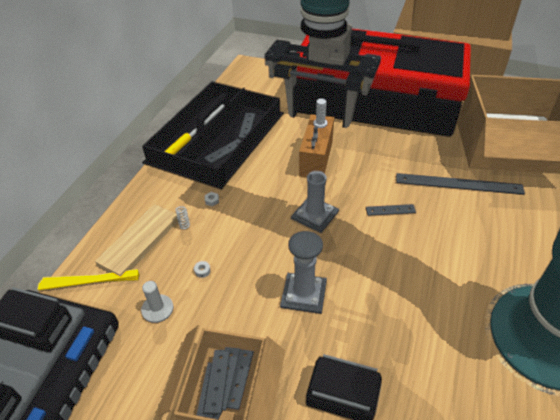

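```bash
python3 - <<'E'
from h import *
print(env.sense()['t']); print(workorder.finish_job())
E
```

```text
49.7833
the job is handed in; nothing more can be done
None
```

The job is done and handed in at about 49.8 s of the 72 s allowed.

- **Seat:** I lowered it into the tube spigot up, without touching the rim. I released it about 13 mm above the bump stop. The wrist camera then showed it level and centred on the stop.
- **Push:** I pushed seat and stop about 31.5 mm with the drift. They bottomed with the stop's top face about 66 mm below the mouth, inside the 50 to 74 mm range. I held them there at about 19.6 N for about 1 s, and the highest averaged reading was 19.75 N.
- **Drift:** It did not slip in the grip. It is back in its hole at the height and position it started from, with the collar resting on the block.
- **Last checks:** The seat is level, with its spigot top at about 78 mm measured against about 79 mm expected; the depth readings run about 1 mm low. In the last side view the other parts are where they were at the start, and the gripper is clear of everything.

One reading disagreed: the drag during the push measured about 4 to 5.5 N, against the 6 to 7 N stated. The wrist force may therefore read a little low, but even then the hold stayed well under 30 N.

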